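Hold the engraver lid open

TASK

The laser engraver has finished a plate. Turn the red wing knob of the lid latch clockwise to its stop so that the lid pops up, let the knob go so that it springs back, then lift the lid (it has a black grip on its front edge) and hold it with the gripper's fingers open 60 degrees from shut so that someone can reach in. The lid has no stay and would fall shut, so the program finishes still holding it there; do not press the red stop button, and leave the plate and the loose kit pieces on the table where they are.

Things in the scene. Friction and masses are not known exactly. Their poses are not given: they have to be found in the camera images.
- engraver: white desktop laser engraver, fixed; 300 (x, front to back) by 400 (y) by 115 mm high. Origin: centre of its underside; x points from front to back (away from the robot), y to its left, z up. The amber-windowed lid covers its left front part; the flat control column (right side, 113 mm wide, top at 115 mm) carries the latch knob near the front and the stop button near the back.
- lid (a joint): lid angle, rad: 0 shut, grows as the front edge rises, stops at 1.45; 60 degrees is 1.047. Panel 225 (front to back) by 280 by 8 mm, about 0.55 kg, hinged along its back edge, axis along the engraver's y. Latched at 0; unlatched, a sprung pin pops it up to about 0.09 and it rests there; from higher it falls back to that under its own weight (about 3 N to hold at the grip).
- lid_hinge (a point): point on the hinge line of the lid, at mid-width of the lid, at the height of its top face (115 mm above the table); its axes turn with the lid
- lid_grip (a point): middle of the black grip tongue's width and thickness, 32 mm ahead of the lid's front edge. The tongue sticks out 50 mm to the front from mid-edge, 36 mm wide (along the hinge axis), 16 mm thick, free in front of the casing: pinch its two sides from above. When shut the point is 257 mm ahead of the hinge line and 4 mm below it; it moves with the lid.
- latch (a joint): latch knob angle, rad: 0 at rest (locked), grows clockwise seen from above, firm stop at 1.22; spring-return, 0.03 N m at rest to 0.14 N m at the stop. The lid pops free as the knob passes about 1.0; let go, the knob springs back to 0 by itself and the lid stays popped up.
- latch_grip (a point): on the knob's vertical axis, 39 mm above the column's top. The red upright wing is 50 mm long, 12 thick, 36 tall (13 to 49 mm above the column) on a black hub 38 mm across, 15 mm high. At rest its length lies along the engraver's y, so pinch it front to back. A steel pawl, 45 mm long, under the hub points with the wing over the lid's steel striker strip. Axes turn with the knob.
- stop_button (a joint): travel of the red stop button (32 mm across, in a yellow housing, top 22 mm above the column, 185 mm behind the knob), m: 0 up, 0.006 pressed; leave it alone
- plate: finished plywood plate 90 by 70 by 4 mm lying on the engraver's bed under the lid; origin at the centre of its underside; loose, leave it alone
- brick: white controller brick of the kit, 112 by 72 by 48 mm, loose on the table; origin at the centre of its underside; leave it alone
- motor: white and grey kit motor with an orange hub, about 105 by 56 by 40 mm, loose on the table; origin under it; leave it alone
- wheel: black tyre lying flat, 56 mm across, 28 mm high, loose on the table; origin at the centre of its underside; leave it alone
- sensor: small white kit sensor with two red eyes, 54 by 33 by 32 mm, loose on the table; origin at the centre of its underside; leave it alone

How it is judged:
By the outcome, as a careful person would: the job done as asked, in the order asked, and still so for the second after the job is handed in, while the arm keeps its last pose, push and grip.
It also fails if it takes over 54 s, if anything falls off the work surface, if the arm or the gripper's body presses on something with over 40 N, if the wrist force passes 120 N, or if a joint passes its speed limit or range.

ROBOT

A 6-joint arm with a two-finger parallel gripper is mounted at the origin on the work surface. World frame = base frame: x ahead of the robot, y to its left, z up, the work surface at z = 0. Lengths are in m, angles in rad, forces in N, time in s.
With the tool pointing down it reaches from about 0.275 to 0.875 m from the base axis. Payload 12.5 kg.
Tool frame: the origin (TCP) lies at the very end of the fingers, on their centre line; the grasp point (between the pads) lies 19 mm behind it (r.grip_point_offset is the z of the grasp point in the tool frame, in m); z points along the fingers, y is the line along which they close (so a half turn about z gives the same grasp; the last joint's range is limited). The gripper opens to 85 mm and grips with 20 to 120 N. Pads are 22 mm wide; open, the fingers measure 114 mm over their backs; the gripper's body (76 mm by 85 mm) begins 54 mm behind the grasp point. The pads swing forward as they close: fully open they stand 13 mm farther back than shut.
Start: joints at [1.116, 0.351, 1.652, -0, 1.139, -0.085], TCP at [0.199, 0.513, 0.231] pointing down, gripper open.
Joint ranges: [-2.75, 2.75], [-0.79, 2.1], [0.01, 2.65], [-1.57, 4.71], [0.07, 3.14], [-2.87, 2.87]. Speed limits (rad/s): [2.22, 2.22, 2.79, 3.14, 3.14, 3.14].

INTERFACE

Orientations are given as a unit quaternion [x, y, z, w].
In Python, from station import r gives the robot as it stands. The module is installed in compiled form; this text tells all that it offers.
- The arm moves only by the shell command python3 -m jog 'ROWS'. ROWS is text: rows parted by semicolons, each of 7 numbers parted by spaces: the shift along the tool's x, y, z in mm, then the turn, a rotation vector about the tool's x, y, z in degrees, then the closure, from 0 (fully open) to 1 (shut). A call has 1 to 12 rows; each row shifts and turns the commanded pose from where the row before left it, along the tool's axes as they then stand; what a row does not reach is not made up. A row lasts 1/10 s, in which the tool goes at most 50 mm and 8.59 degrees, less where a joint would pass 70% of its speed; a pose out of reach is approached as far as the arm can. A call with a gripper value outside its range is refused whole. The fingers move at their own pace and stop on an object; the grip force is fixed at half the most. Time passes only in rows, so rows that do not move let the fingers close. It gives the time, the measured TCP pose, the force, the opening and the grip force at its end, in the units of the state.
- r.state(): the state, without advancing time (a new reading comes with each control period).
- r.snapshot(name): name is "side" or "top"; returns the picture (384x512x3 uint8, red, green, blue); there is no depth.
- r.camera_model(name): a dict with "fx", "fy", "cx", "cy" (pixels), "k1" (the pictures are not rectified: a ray, as slopes to the right and down, at radius r is drawn at 1 + k1 r^2 times it, then the intrinsics apply), "world_from_camera" (4x4, takes a point from camera to world coordinates). Camera axes: x right, y up, looking along -z (the intrinsics and any distortion apply to the point x, -y, -z); pixel columns grow to the right and rows downward; lengths in m; the calibration is good to about 2 mm. A picture is of the moment at which its call begins. camera_model takes no time and is no camera call.
- r.hand_in(): hands the job in; it is judged then, once.
The state is a dict: "t": time; "q": joint angles; "qvel": joint speeds; "effort": joint torques, N m; "eef_pos": TCP position; "orientation": TCP orientation; "contact_force": force on the tool from outside, world axes, zero at the start; "moment": the same for the moment, N m; "grip_width": opening from 0.0 (shut) to 1.0 (fully open); "finger_force": force on a finger pad.
Only numpy, scipy, OpenCV 4.12 (cv2) and the standard library are available. Lean on these libraries where they do the work, as an engineer would, in place of code of your own. Each camera call takes 0.05 s, during which the arm holds its last target. There are 200 camera calls.

## Working session

There is one attempt and no reset: what is moved stays moved. The work goes in short steps, Python scripts to look and compute and a shell command to move; the robot and the scene stay as the last step left them, time stands still between calls to the robot, and variables do not carry over. Pictures are saved under pics/ and viewed, at most 10 in all, crops included, and the job is handed in when it is done.

```bash
mkdir -p pics; python3 - <<'E'
from station import r
import cv2,numpy as np
for n in("top","side"):
    cv2.imwrite(f"pics/{n}0.png",cv2.cvtColor(r.snapshot(n),cv2.COLOR_RGB2BGR)); m=r.camera_model(n); print(n,{k:np.round(v,3).tolist() for k,v in m.items()})
s=r.state();print(s)
E
```

```text
top {'fx': 443.607, 'fy': 443.607, 'cx': 255.888, 'cy': 197.548, 'k1': -0.092, 'world_from_camera': [[-0.03, 0.991, -0.131, 0.362], [-0.999, -0.027, 0.02, 0.002], [0.016, 0.132, 0.991, 1.251], [0.0, 0.0, 0.0, 1.0]]}
side {'fx': 446.873, 'fy': 446.873, 'cx': 259.634, 'cy': 195.374, 'k1': -0.076, 'world_from_camera': [[0.673, 0.414, -0.613, -0.302], [-0.74, 0.352, -0.574, -0.771], [-0.022, 0.84, 0.543, 0.86], [0.0, 0.0, 0.0, 1.0]]}
{'t': 0.1, 'q': array([ 1.11639247e+00,  3.51164184e-01,  1.65238066e+00, -1.56135261e-05,
        1.13909181e+00, -8.46164240e-02]), 'qvel': array([ 1.53392463e-03, -1.14129538e-04,  6.83464030e-05, -1.81140932e-03,
        9.66005894e-04, -8.29061805e-04]), 'effort': array([-1.21398967e-03, -5.06845343e+01, -2.91875321e+01, -1.46528532e-04,
        2.73357677e-03,  2.59697919e-05]), 'eef_pos': array([0.19863285, 0.51255113, 0.23081439]), 'orientation': array([ 1.83838823e-01,  9.82956263e-01, -5.05041297e-04, -1.32153679e-04]), 'contact_force': array([ 0.82859519, -0.0062686 , -0.64384028]), 'moment': array([ 0.03557897, -0.03808941, -0.02802274]), 'finger_force': 0.0, 'grip_width': 0.9973598240027571}
```

View pics/top0.png

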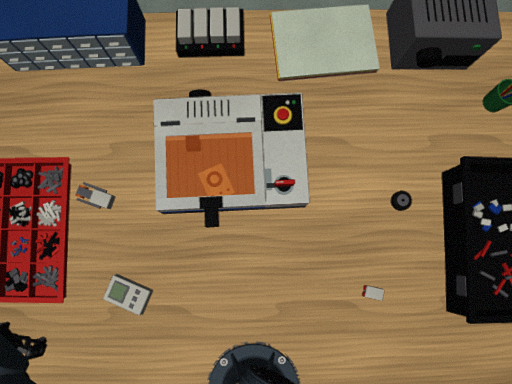

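View pics/side0.png

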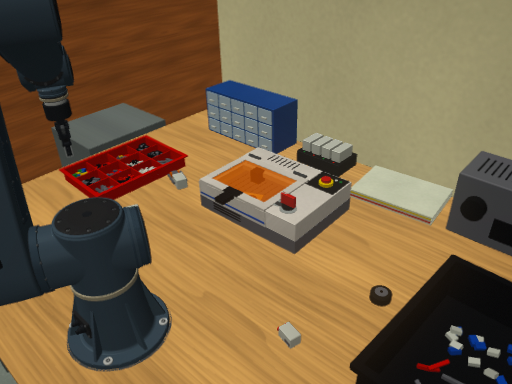

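The top view shows the engraver at columns 153–308 and rows 95–213. The red wing is at about (285,184), the stop button at (283,115) and the black grip at about (211,212). The side view agrees: wing near (288,200), grip near (228,194). Next I'll measure these points.

```bash
cat > h.py <<'E'
from station import r
import cv2,numpy as np
from scipy.spatial.transform import Rotation as R
def ray(n,px):
    m=r.camera_model(n); K=np.array([[m["fx"],0,m["cx"]],[0,m["fy"],m["cy"]],[0,0,1.]])
    u=cv2.undistortPoints(np.array(px,float).reshape(-1,1,2),K,np.array([m["k1"],0,0,0.])).reshape(-1,2)
    T=np.array(m["world_from_camera"]); d=np.c_[u[:,0],-u[:,1],-np.ones(len(u))]@T[:3,:3].T
    return T[:3,3],d
def onz(n,px,z):
    o,d=ray(n,px); return o+d*((z-o[2])/d[:,2])[:,None]
def two(p,q):
    o1,d1=ray("top",[p]);o2,d2=ray("side",[q]);d1,d2=d1[0],d2[0]
    s=np.linalg.lstsq(np.c_[d1,-d2],o2-o1,rcond=None)[0]; a=o1+s[0]*d1;b=o2+s[1]*d2
    return (a+b)/2,np.linalg.norm(a-b)
def blobs(mask,roi,minarea=20):
    x0,x1,y0,y1=roi; m=np.zeros(mask.shape,np.uint8); m[y0:y1,x0:x1]=mask[y0:y1,x0:x1]
    cs=[c for c in cv2.findContours(m,0,1)[0] if cv2.contourArea(c)>minarea]
    return sorted(cs,key=cv2.contourArea,reverse=True)
def red(im):
    h=cv2.cvtColor(im,cv2.COLOR_RGB2HSV); return ((((h[...,0]<6)|(h[...,0]>172))&(h[...,1]>170)&(h[...,2]>90))*255).astype(np.uint8)
def dark(im): return ((im.max(2)<60)*255).astype(np.uint8)
E
python3 - <<'E'
from h import *
t=r.snapshot("top");s=r.snapshot("side")
bt=cv2.imread("pics/top0.png")
for n,im,ro,rg in(("top",t,(262,310,90,205),(190,235,185,235)),("side",s,(270,345,165,215),(205,250,175,215))):
    for c in blobs(red(im),ro,8): 
        rc=cv2.minAreaRect(c);p=cv2.boxPoints(rc);print(n,"red",np.round(rc[0],1),np.round(rc[1],1),round(rc[2]),*[np.round(onz(n,[rc[0]],z)[0],3) for z in(.164,.154,.137)],np.round(onz(n,p,.164)[:,:2],3).tolist())
    for c in blobs(dark(im),rg): 
        rc=cv2.minAreaRect(c);p=cv2.boxPoints(rc);print(n,"grip",np.round(rc[0],1),np.round(rc[1],1),round(rc[2]),np.round(onz(n,p,.119)[:,:2],3).tolist())
# body corners of white top
h=cv2.cvtColor(t,cv2.COLOR_RGB2HSV);w=((h[...,1]<40)&(h[...,2]>140)).astype(np.uint8)*255
c=np.vstack(blobs(w,(145,315,85,220)));rc=cv2.minAreaRect(c);print(rc,np.round(onz("top",cv2.boxPoints(rc),.115)[:,:2],3).tolist())
v=np.hstack([cv2.resize(t[165:235,180:310],None,fx=4,fy=4,interpolation=2),cv2.resize(s[165:235,205:275],None,fx=4,fy=4,interpolation=2)])[:,:800]
cv2.imwrite("pics/z.png",v[...,::-1])
E
```

```text
top red [283. 114.] [10. 10.] 90 [ 0.719 -0.095  0.164] [ 0.722 -0.095  0.154] [ 0.728 -0.097  0.137] [[0.733, -0.082], [0.732, -0.108], [0.705, -0.107], [0.706, -0.081]]
top red [284.5 182. ] [ 4. 19.] 90 [ 0.543 -0.091  0.164] [ 0.545 -0.092  0.154] [ 0.548 -0.094  0.137] [[0.549, -0.068], [0.548, -0.115], [0.538, -0.115], [0.539, -0.068]]
top grip [210.9 209.5] [33.  32.2] 43 [[0.485, 0.155], [0.544, 0.098], [0.484, 0.037], [0.425, 0.094]]
side red [287.6 199.2] [17.2 10.6] 24 [ 0.521 -0.109  0.164] [ 0.532 -0.099  0.154] [ 0.553 -0.083  0.137] [[0.497, -0.091], [0.544, -0.068], [0.544, -0.126], [0.498, -0.147]]
side red [326. 179.] [6. 8.] 90 [ 0.682 -0.127  0.164] [ 0.696 -0.118  0.154] [ 0.72  -0.102  0.137] [[0.689, -0.107], [0.705, -0.126], [0.675, -0.146], [0.66, -0.128]]
side grip [227.  194.5] [12.6 26.2] 57 [[0.438, 0.119], [0.541, 0.127], [0.51, 0.066], [0.412, 0.061]]
side grip [224.2 210.6] [27.7  6.3] 27 [[0.393, 0.08], [0.419, 0.096], [0.422, -0.006], [0.397, -0.02]]
((229.7074737548828, 150.78436279296875), (110.5012435913086, 152.72509765625), 87.30571746826172) [[0.786, 0.253], [0.796, -0.156], [0.496, -0.156], [0.489, 0.238]]
```

View pics/z.png

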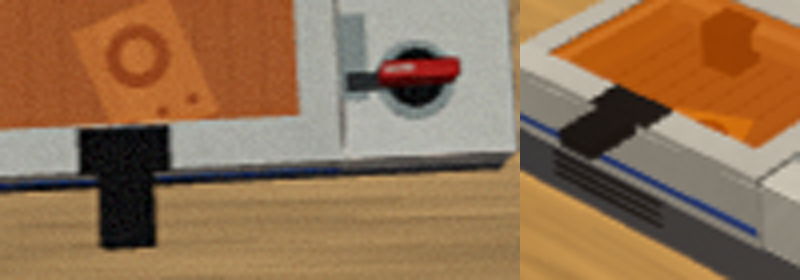

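The crop (4x, offset 180,165) shows the grip tongue from (100–155, 175) to its front edge at row 247. The wing runs from about (380,72) to (460,66), and the pawl points left onto the striker. Converting these to positions next.

```bash
python3 - <<'E'
from h import *
f=lambda pts:[(180+x/4-.4,165+y/4-.4) for x,y in pts]
print("tongue FL FR BR BL",np.round(onz("top",f([(100,247),(155,247),(153,177),(101,177)]),.119),4)[:,:2].tolist())
print("wing ends",np.round(onz("top",f([(379,68),(460,65)]),.164),4)[:,:2].tolist())
print("front edge",np.round(onz("top",f([(20,173),(500,150)]),.115),4)[:,:2].tolist())
print(two((284.5,182),(287.6,199.2)))
print(two((283,114),(326,179)))
E
```

```text
tongue FL FR BR BL [[0.4416, 0.113], [0.4407, 0.0779], [0.4856, 0.0783], [0.4865, 0.1117]]
wing ends [[0.5449, -0.0662], [0.5455, -0.1168]]
front edge [[0.491, 0.1642], [0.4973, -0.1458]]
(array([ 0.54489962, -0.09167816,  0.14502178]), np.float64(0.004101897846192646))
(array([ 0.72907214, -0.09689202,  0.13126814]), np.float64(0.001685677056633649))
```

Knob axis is at (0.545,-0.0915), with the wing top at z 0.164. Tongue middle is at about (0.455,0.095), and engraver yaw is about +1°. The sizes check out: wing 50 mm, tongue 35×45 mm, knob to button 184 mm. Moving above the knob now.

```bash
python3 -m jog '-36 -29 -8 0 0 0 0;-36 -29 -8 0 0 0 0;-36 -29 -8 0 0 0 0;-36 -29 -8 0 0 0 0;-36 -29 -8 0 0 0 0;-36 -29 -8 0 0 0 0;-36 -29 0 0 0 0 0;-36 -29 0 0 0 0 0;-36 -29 0 0 0 0 0;-36 -29 0 0 0 0 0;-36 -29 0 0 0 0 0;-36 -29 0 0 0 0 0' && python3 -m jog '-36 -29 0 0 0 0 0;-36 -29 0 0 0 0 0;-36 -29 0 0 0 0 0;0 0 0 0 0 8.5 0;0 0 0 0 0 8.5 0;0 0 0 0 0 8.5 0;0 0 0 0 0 8.5 0;0 0 0 0 0 8.5 0;0 0 0 0 0 8.5 0;0 0 0 0 0 8.5 0;0 0 0 0 0 8.3 0;0 0 0 0 0 0 0'
```

```text
t: 1.4
eef_pos: [0.4764, 0.0303, 0.2793]
orientation: [0.184, 0.983, 0.0, 0.0]
contact_force: [0.9, 0.7, 0.6]
grip_width: 0.996
finger_force: 0.0
t: 2.6
eef_pos: [0.5449, -0.0879, 0.2791]
orientation: [0.702, 0.713, -0.0, -0.0]
contact_force: [-0.3, -0.0, -0.1]
grip_width: 1.001
finger_force: 0.0
```

```bash
python3 -m jog '-3.5 0 35 0 0 0 0;0 0 35 0 0 0 0;0 0 35 0 0 0 0;0 0 22 0 0 0 0;0 0 14 0 0 0 0;0 0 0 0 0 0 0' && python3 -m jog '0 0 0 0 0 0 0.5;0 0 0 0 0 0 0.7;0 0 0 0 0 0 0.8;0 0 0 0 0 0 1;0 0 0 0 0 0 1;0 0 0 0 0 0 1;0 0 0 0 0 0 1;0 0 0 0 0 0 1'; python3 - <<'E'
from h import *
t=r.snapshot("top");s=r.snapshot("side")
v=np.hstack([cv2.resize(t[140:240,200:320],None,fx=3.3,fy=4,interpolation=2),cv2.resize(s[140:240,225:345],None,fx=3.3,fy=4,interpolation=2)])
cv2.imwrite("pics/g1.png",v[...,::-1]);S=r.state();print(S["moment"],S["q"])
E
```

```text
t: 3.2
eef_pos: [0.5444, -0.0913, 0.1369]
orientation: [0.7, 0.714, -0.001, -0.001]
contact_force: [0.0, 0.8, 0.3]
grip_width: 1.002
finger_force: 0.0
t: 4.0
eef_pos: [0.544, -0.0915, 0.1389]
orientation: [0.701, 0.713, -0.001, -0.001]
contact_force: [-10.3, -0.3, 12.1]
grip_width: 0.132
finger_force: 59.5
[-0.08503306  1.64891372 -0.00460146] [-2.50689834e-01  4.67715122e-01  1.73024380e+00 -7.53905977e-04
  9.46206890e-01 -2.68221139e-01]
```

View pics/g1.png

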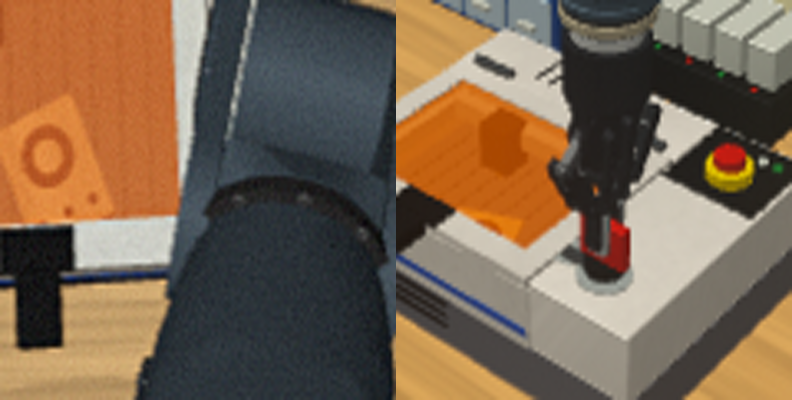

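The picture shows the wing pinched between the pads, at about (605,240) in the crop, with the hub free below. Contact forces are small. Turning it now.

```bash
python3 -m jog '0 -0.5 -1 0 0 0 1;0 0 0 0 0 5 1;0 0 0 0 0 8 1;0 0 0 0 0 8 1;0 0 0 0 0 8 1;0 0 0 0 0 8 1;0 0 0 0 0 8 1;0 0 0 0 0 8 1;0 0 0 0 0 8 1;0 0 0 0 0 4 1;0 0 0 0 0 2 1;0 0 0 0 0 0 1'; python3 -c "
from h import *
print(r.state()['moment'],r.state()['q'])"
```

```text
t: 5.3
eef_pos: [0.5444, -0.0919, 0.139]
orientation: [0.978, 0.208, -0.0, 0.0]
contact_force: [-0.7, -4.8, -6.5]
grip_width: 0.132
finger_force: 59.2
[-1.02402406  0.04448661  0.13621999] [-2.51165673e-01  4.67469981e-01  1.73031615e+00 -1.18231893e-03
  9.44079582e-01  9.01284068e-01]
```

```bash
python3 -m jog '0 0 0 0 0 2 1;0 0 0 0 0 2 1;0 0 0 0 0 0 1'; python3 -c "
from h import *
print(r.state()['moment'],r.state()['q'][5])"
```

```text
t: 5.6
eef_pos: [0.5444, -0.092, 0.139]
orientation: [0.985, 0.175, -0.0, 0.001]
contact_force: [-0.7, -5.0, -5.2]
grip_width: 0.126
finger_force: 60.6
[-1.07396802  0.10423145  0.76642935] 0.9695954489393258
```

The moment rises to 0.77 N·m, so the knob is at its stop. Letting go, rising, then looking.

```bash
python3 -m jog '0 0 0 0 0 0 0;0 0 0 0 0 0 0;0 0 0 0 0 0 0;0 0 0 0 0 0 0;0 0 0 0 0 0 0;0 0 0 0 0 0 0;0 0 -20 0 0 0 0;0 0 -40 0 0 0 0;0 0 -40 0 0 0 0;0 0 -40 0 0 0 0'; python3 - <<'E'
from h import *
s=r.snapshot("side")
cv2.imwrite("pics/s2.png",cv2.resize(s[140:240,190:350],None,fx=5,fy=5,interpolation=2)[...,::-1])
E
```

```text
t: 6.6
eef_pos: [0.5444, -0.0914, 0.2809]
orientation: [0.985, 0.174, 0.0, -0.0]
contact_force: [-0.2, 0.0, -1.0]
grip_width: 0.999
finger_force: 0.0
```

View pics/s2.png

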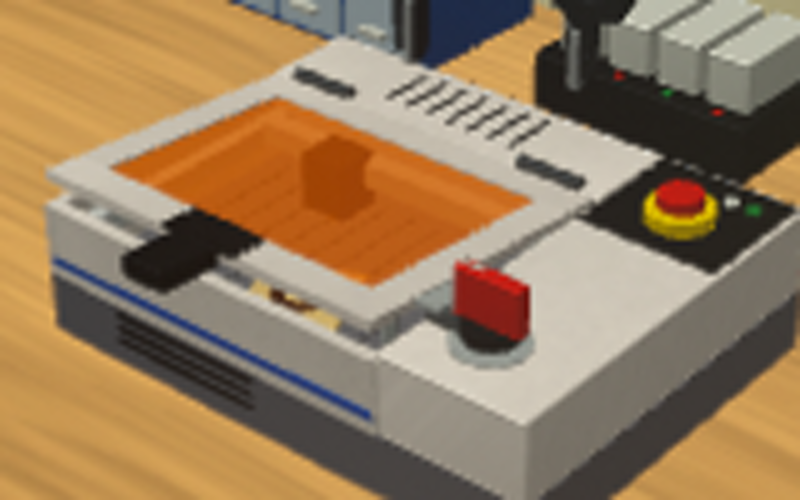

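The lid has popped up: its front edge is raised and the plate shows in the gap. The knob is back across at (490,300), at rest. Next I'll straddle the tongue from above with the fingers tilted 35° forward, so that the wrist ends near vertical at the top.

```bash
python3 -m jog '0 0 0 0 0 8 0;0 0 0 0 0 8 0;0 0 0 0 0 3 0;-15 -38 0 0 0 0 0;-15 -38 0 0 0 0 0;-15 -38 0 0 0 0 0;-15 -38 0 0 0 0 0;-14 -36 0 0 0 0 0;0 0 0 0 0 0 0' && python3 -m jog '0 0 0 0 7 0 0;0 0 0 0 7 0 0;0 0 0 0 7 0 0;0 0 0 0 7 0 0;0 0 0 0 7 0 0;-14 0 20 0 0 0 0;-14 0 20 0 0 0 0;-14 0 20 0 0 0 0;-14 0 20 0 0 0 0;0 0 0 0 0 0 0'; python3 - <<'E'
from h import *
S=r.state();M=R.from_quat(S["orientation"]);print(S["eef_pos"],np.round(M.as_matrix(),3).tolist(),S["q"])
print("tool shift mm",M.inv().apply(np.array([.468,.0952,.116])-S["eef_pos"])*1e3)
s=r.snapshot("side");t=r.snapshot("top")
v=np.hstack([cv2.resize(t[150:250,160:260],None,fx=4,fy=4,interpolation=2),cv2.resize(s[120:220,190:290],None,fx=4,fy=4,interpolation=2)])
cv2.imwrite("pics/p3.png",v[...,::-1])
E
```

```text
t: 7.55
eef_pos: [0.4658, 0.0982, 0.2793]
orientation: [1.0, 0.011, -0.0, -0.0]
contact_force: [0.1, -0.6, -0.5]
grip_width: 0.997
finger_force: 0.0
t: 8.55
eef_pos: [0.4661, 0.0946, 0.179]
orientation: [0.954, 0.008, 0.298, -0.002]
contact_force: [-0.5, 0.5, -0.3]
grip_width: 1.002
finger_force: 0.0
[0.46611661 0.09456462 0.17901183] [[0.822, 0.017, 0.569], [0.015, -1.0, 0.009], [0.569, 0.001, -0.822]] [ 0.14238506  0.11133531  2.27340006 -0.43736343  0.17049064  2.10490666]
tool shift mm [-34.32789349  -0.66913614  52.87333594]
```

View pics/p3.png

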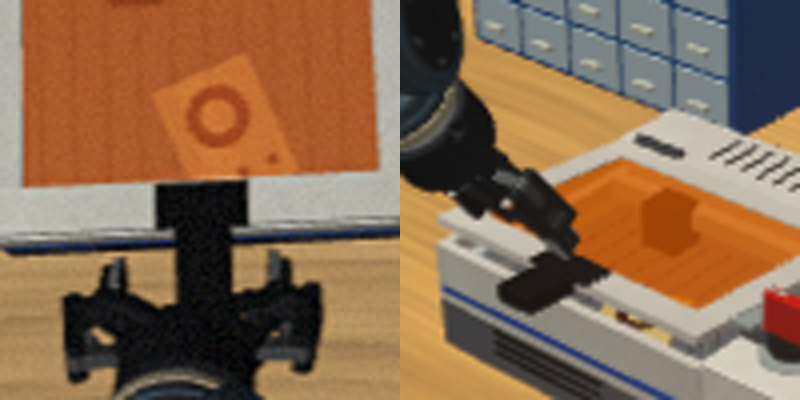

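The top crop shows the open fingers, at about columns 115 and 275, straddling the tongue at columns 178–232. They are ahead of the lid edge. Joint 5 is near its limit, so I'll reduce the tilt to 25° and then descend.

```bash
python3 -m jog '0 0 0 0 -5 0 0;0 0 0 0 -5 0 0;-7 -1 14 0 0 0 0;-7 0 14 0 0 0 0;-7 0 14 0 0 0 0;-5 0 10 0 0 0 0;-3 0 6 0 0 0 0;0 0 0 0 0 0 0'; python3 -c "
from h import *
S=r.state();print(S['eef_pos'],S['q'],S['moment'])"
```

```text
t: 9.45
eef_pos: [0.4663, 0.0957, 0.1172]
orientation: [0.976, 0.008, 0.219, -0.001]
contact_force: [0.4, -0.1, -0.0]
grip_width: 1.0
finger_force: 0.0
[0.46626016 0.09569919 0.11718639] [ 0.13277276  0.26629867  2.22101547 -0.2322406   0.22105516  1.90211247] [0.00132508 0.16610746 0.05495603]
```

```bash
python3 -m jog '-2 0 2 0 0 0 0.3;0 0 0 0 0 0 0.5;0 0 0 0 0 0 0.7;0 0 0 0 0 0 1;0 0 0 0 0 0 1;0 0 0 0 0 0 1;0 0 0 0 0 0 1'; python3 - <<'E'
from h import *
S=r.state();M=R.from_quat(S["orientation"]);p=S["eef_pos"];print(p,M.as_matrix().round(3)[:,2])
# arc: rigid turn about hinge; rows in tool frame (shift first, then turn)
H=np.array([.716,.100,.115]);ax=R.from_euler('z',1,degrees=True).apply([0,1,0])
print("dist",np.linalg.norm((p-H)[[0,2]]),"lid ang of grip",np.degrees(np.arctan2((p-M.apply([0,0,.019])-H)[2]+.004,.257)))
step=5.0
d=R.from_rotvec(ax*np.radians(step)); pn=H+d.apply(p-H); print("shift/row mm",M.inv().apply(pn-p)*1e3,"turn",M.inv().apply(ax*step))
E
```

```text
t: 10.15
eef_pos: [0.465, 0.096, 0.1143]
orientation: [0.976, 0.009, 0.219, -0.001]
contact_force: [-1.6, 5.0, 0.9]
grip_width: 0.413
finger_force: 62.2
[0.46502022 0.09596961 0.1142846 ] [ 0.427  0.006 -0.904]
dist 0.2509808003865014 lid ang of grip 4.551968782005493
shift/row mm [ 10.16071066   0.02396691 -19.39805088] turn [ 2.03310569e-03 -4.99999697e+00 -5.11271425e-03]
```

The tongue is gripped (35 mm opening). Lifting along the arc, about half way first.

```bash
python3 -m jog '4.9 0 -9.8 0 -2.5 0 1;4.9 0 -9.8 0 -2.5 0 1;4.9 0 -9.8 0 -2.5 0 1;4.9 0 -9.8 0 -2.5 0 1;4.9 0 -9.8 0 -2.5 0 1;4.9 0 -9.8 0 -2.5 0 1;4.9 0 -9.8 0 -2.5 0 1;4.9 0 -9.8 0 -2.5 0 1;4.9 0 -9.8 0 -2.5 0 1;4.9 0 -9.8 0 -2.5 0 1;0 0 0 0 0 0 1'; python3 -c "
from h import *
S=r.state();print(S['eef_pos'],S['q'],S['moment'])
H=np.array([.716,.1,.115]);p=S['eef_pos'];print(np.linalg.norm((p-H)[[0,2]]),np.degrees(np.arctan2((p-H)[2],-(p-H)[0])))"
```

```text
t: 11.25
eef_pos: [0.4886, 0.0965, 0.2209]
orientation: [1.0, 0.008, 0.001, 0.0]
contact_force: [-5.3, 3.6, -0.9]
grip_width: 0.412
finger_force: 64.2
[0.48862785 0.09650802 0.22088409] [ 1.01926949e-01  2.67341322e-01  1.79605954e+00 -9.05336762e-04
  1.07561356e+00  1.65615949e+00] [0.34882652 0.68682878 0.36911596]
0.2508177303993494 24.970749087802307
```

```bash
python3 -m jog '4.9 0 -9.8 0 -2.5 0 1;4.9 0 -9.8 0 -2.5 0 1;4.9 0 -9.8 0 -2.5 0 1;4.9 0 -9.8 0 -2.5 0 1;4.9 0 -9.8 0 -2.5 0 1;4.9 0 -9.8 0 -2.5 0 1;4.9 0 -9.8 0 -2.5 0 1;4.9 0 -9.8 0 -2.5 0 1;4.9 0 -9.8 0 -2.5 0 1;4.9 0 -9.8 0 -2.5 0 1;4.9 0 -9.8 0 -2.5 0 1;0 0 0 0 0 0 1'; python3 - <<'E'
from h import *
S=r.state();print(S['eef_pos'],S['q'],S['moment'])
H=np.array([.716,.1,.115]);p=S['eef_pos'];print(np.linalg.norm((p-H)[[0,2]]),np.degrees(np.arctan2((p-H)[2],-(p-H)[0])))
s=r.snapshot("side");cv2.imwrite("pics/s4.png",cv2.resize(s[60:240,170:370],None,fx=3.3,fy=3.3,interpolation=2)[...,::-1])
E
```

```text
t: 12.45
eef_pos: [0.5635, 0.0981, 0.3136]
orientation: [0.972, 0.008, -0.237, 0.002]
contact_force: [-6.3, 4.5, 6.1]
grip_width: 0.415
finger_force: 64.5
[0.5634714  0.09813967 0.3135744 ] [0.07812672 0.58075227 1.16751603 0.02909757 1.8706805  1.6335193 ] [0.07877937 1.02127681 0.12982654]
0.25039322403999126 52.47147947867882
```

View pics/s4.png

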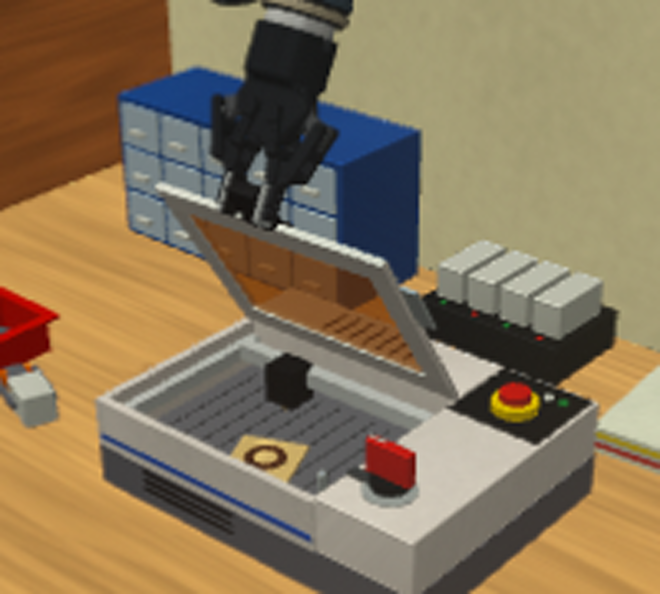

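The lid is open, with the tongue between the fingers at about (250,200). The knob is at rest, and the plate and button are untouched. I'll check the angle from the lid's right front corner at crop (383,265), using its plane y≈-0.04.

```bash
python3 - <<'E'
from h import *
H=np.array([.716,.1,.115])
for nm,c,yl in(("R",(386,263),-.14),("L",(157,186),.14)):
    px=(170+c[0]/3.3-.35,60+c[1]/3.3-.35);o,d=ray("side",[px]);d=d[0]
    Rz=R.from_euler('z',-1,degrees=True);oo=Rz.apply(o-H);dd=Rz.apply(d);q=oo+dd*((yl-oo[1])/dd[1])
    print(nm,q,np.hypot(q[0],q[2]),np.degrees(np.arctan2(q[2],-q[0])))
E
```

```text
R [-0.12345081 -0.14        0.18736235] 0.22437636229481536 56.6195896005997
L [-0.12699641  0.14        0.18687161] 0.2259404480851243 55.800294310289125
```

```bash
python3 -m jog '2.5 0 -5 0 -1.25 0 1;2.5 0 -5 0 -1.25 0 1;0 0 0 0 0 0 1;0 0 0 0 0 0 1;0 0 0 0 0 0 1;0 0 0 0 0 0 1;0 0 0 0 0 0 1' && python3 - <<'E'
from h import *
S=r.state();H=np.array([.716,.1,.115]);p=S['eef_pos'];print(5.16+.16+np.degrees(np.arctan2((p-H)[2],-(p-H)[0])),S['contact_force'],S['grip_width'],abs(S['qvel']).max())
s=r.snapshot("side");cv2.imwrite("pics/s5.png",cv2.resize(s[60:240,170:370],None,fx=3.3,fy=3.3,interpolation=2)[...,::-1])
E
```

```text
t: 13.2
eef_pos: [0.5719, 0.0983, 0.3198]
orientation: [0.966, 0.008, -0.257, 0.002]
contact_force: [-3.6, 5.1, 2.5]
grip_width: 0.409
finger_force: 64.3
60.185032551232524 [-3.61253854  5.0831307   2.46237688] 0.40876660310791 0.0010592106368299942
```

View pics/s5.png

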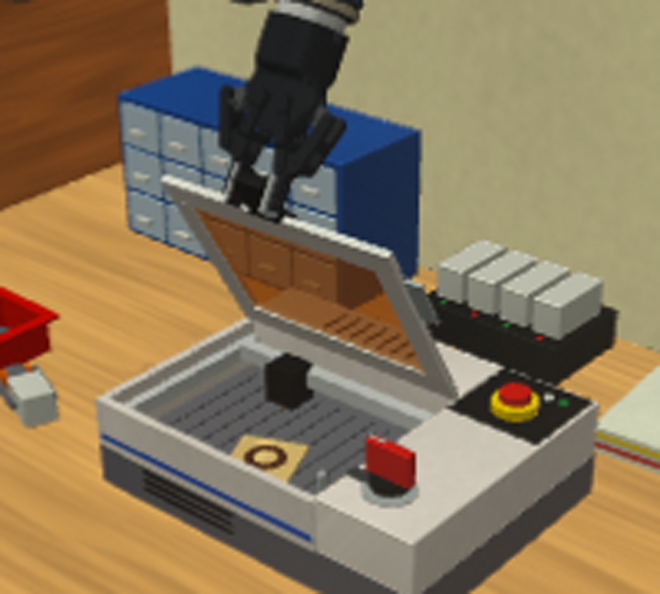

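The lid is held steady at about 60°, with the tongue in the fingers at (260,190), the knob at rest and the plate untouched. Handing in.

```bash
python3 -c "
from station import r
print(r.hand_in())"
```

```text
the job is handed in; nothing more can be done
None
```

The job is handed in: I turned the latch knob to its stop and let it spring back, and the gripper is holding the lid open at about 60° (60.2° by arm position, not re-measured by camera after the last 2.5°); the stop button, plate and kit pieces were not touched.

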